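# Turn a hexagonal bar in a wedge clamp to its test well

## Robot

A 7-joint arm with a two-finger parallel gripper is mounted at the origin on a cart in front of the work surface, level with it; the furniture and walls round the work are solid. World frame = base frame: x ahead of the robot, y to its left, z up, the work surface at z = 0. Lengths are in m, angles in rad, forces in N, time in s.
With the tool pointing down it reaches from about 0.425 to 0.925 m from the base axis. Payload 6.8 kg.
Tool frame: the origin (TCP) lies on the front face of the gripper's body, between the roots of the fingers; the fingertips stand 73 mm ahead of it and the grasp point (between the pads) lies r.pinch_z ahead of it (r.pinch_z is the distance from the TCP to the grasp point, in m); z points along the fingers, y is the direction in which the jaws open and shut (so a half turn about z gives the same grasp; the last joint's range is limited). The gripper opens to 85 mm and grips with 20 to 120 N. Pads are 22 mm wide; open, the fingers measure 114 mm over their backs; the gripper's body (76 mm by 85 mm) begins 54 mm behind the grasp point. The pads swing forward as they close: fully open they stand 13 mm farther back than shut.
Start: joints at [1.102, 0.477, 0.022, 1.555, -0.011, 1.109, -0.083], TCP at [0.238, -0.632, 0.304] pointing down, gripper open.
Joint ranges: [-2.96, 2.96], [-0.34, 2.1], [-1.41, 1.46], [0.24, 2.44], [-1.37, 4.51], [0.17, 1.92], [-2.96, 2.96]. Speed limits (rad/s): [2.39, 2.39, 3.14, 3.14, 3.14, 3.14, 3.14].

## Interface

Orientations are given as a rotation vector (axis times angle).
In Python, from bench import readout, grab_frame, r, search_frame, masks_of, tip_of gives the robot as it stands.
- The arm moves only by the tool step_arm, never from a script. Its argument "commands" is a list of rows, each a list of 7 numbers: the shift along the tool's x, y, z as a fraction of full scale, then the turn, a rotation vector about the tool's x, y, z as a fraction of full scale, then the gripper's target within -1 to 1 (shut at 1, half-way at 0, fully open at -1). In form: [[tx, ty, tz, ax, ay, az, hand], ...]. A call has exactly 10 rows; each row is the pose to reach, as a shift and turn from the pose measured when the call began, along the tool's axes at that moment, turning the shorter way round; what a row does not reach only later rows make up. Full scale, the value 1, is 500 mm for a shift and 360 degrees for a turn. A row lasts 1/8 s, in which the tool goes at most 62.5 mm and 10.7 degrees, less where a joint would pass 70% of its speed; a pose out of reach is approached as far as the arm can. A call with a number of a shift or a turn outside -1 to 1 is refused whole. A call with a gripper value outside its range is refused whole. The fingers move at their own pace and stop on an object; "newtons" is the grip in N (left out, the last holds). Time passes only in rows, so rows that repeat a pose let the fingers close, or fill a call up. It gives the time, the measured TCP pose, the force and the opening at its end, in the units of the state.
- readout.get_obs(): the state, without advancing time (a new reading comes with each control period).
- grab_frame(name): name is "side" or "top"; returns a dict with "img" (480x640x3 uint8, red, green, blue), "K" (3x3 intrinsics, pixels), "world_to_cam" (4x4, takes a point from world to camera coordinates). Camera axes: x right, y down, z forward; pixel columns grow to the right and rows downward; lengths in m; the calibration is good to about 2 mm. A picture is of the moment at which its call begins. There is no depth.
- r.hand_in(): hands the job in, once; it reports no verdict.
Trained networks look in a picture, given as the dict that the camera call returned (one of the last four; its "shot" number tells which), for a name from the list of things; names that differ only in an ending like _2 or _b are one class to them, and where a whole thing is asked for, a point or a joint stands for the part that bears it (a point fixed in the world has none). Each returns a list of dicts, best first, with "p" (0 to 1); they miss things now and then, are a little off and sometimes report something else, mostly with a low value. They report only what shows in the picture. A call takes as long as a camera call. They do not tell look-alikes from the thing itself.
- search_frame(thing, picture): "extent" ([centre column, centre row, width, height] in pixels, round what is visible of it).
- masks_of(thing, picture): "pixels" (480x640 bool, what is visible of it) and "extent" ([centre column, centre row, width, height] in pixels, round what is visible of it).
- tip_of(thing, picture): "point" ([column, row] in pixels: a listed point, or the origin of a listed thing).
The state is a dict: "clock": time; "joints": joint angles; "qvel": joint speeds; "tau": joint torques, N m; "tcp_pos": TCP position; "orientation": TCP orientation; "contact_force": force on the tool from outside, world axes, zero at the start; "moment": the same for the moment, N m; "grip_width": finger opening in m.
Only numpy, scipy, OpenCV 4.12 (cv2) and the standard library are available. Lean on these libraries where they do the work, as an engineer would, in place of code of your own. Each camera call takes 0.05 s, during which the arm holds its last target. There are 200 camera calls.

## Task

The hexagonal metal bar is locked in the bench clamp by a tight wedge, and the shallow round well for the next spot test is on the flat that now faces down towards the clamp's post. The clamp only stands on the bench and must be neither dragged nor jerked, so rock the wedge loose with small side-to-side pulls, draw it out and lay it flat on the bench; then roll the bar on its plate, one face at a time and away from the post, until the well is on top. Push the bar back flush against the post and lug, slide the wedge back in until it is tight and let go, leaving the small bottles beside the clamp alone.

Things in the scene. Friction and masses are not known exactly. Their poses are not given: they have to be found in the camera images.
- clamp: Wedge clamp, 4 kg, standing loose on the bench: it slides when pushed or pulled with over about 25 N. Origin on the underside; x along the bar, from the wedge's head to the bar's far end, pointing to the robot's left (+y of the room, within 20 degrees); y level, away from the post, to the open side, which looks at the robot. Plate x -35 to 185, y -58 to 77 mm, its top at z 12.
- post_face (a point): On the upright face of the clamp's grey post, the first stop for the bar (face at clamp y -20 mm). Post: x 0 to 40, y -54 to -20, up to z 80. From its top a grey arm reaches over the bar: x 0 to 40, y -54 to 20, z 76 to 90, pin ends to z 102.
- lug_face (a point): On the face of the low lug, the second stop for the bar (face at clamp y -20 mm). Lug: x 148 to 166, y -46 to -20, up to z 36. Between post and lug (x 40 to 148) both sides of the bar are open.
- bar_home (a point): Point of the clamp where the bar's middle is at the start and belongs at the end: clamp (87, 0, 29) mm; there the bar touches post and lug. Along clamp x, 9 mm less to 18 mm more does not matter. A low end rail (clamp x -20 to -11, y -47 to 71, up to z 30) stands a few mm off the bar's near end.
- bar: Hexagonal aluminium bar, 34 mm across flats, 39.3 over corners, flats 19.6 wide, 180 long, 0.5 kg. Origin in the middle of its axis, 17 above the plate; x along it as the clamp's x; z is the outward normal of the flat with the well. At the start it lies at home on a flat and z points 30 degrees below the level towards the post; the well is hidden until the bar has been rolled by one face.
- well (a point): Centre of the mouth of the round well (13 mm wide, 3 deep), 35 mm from the bar's middle towards its far end. Each roll of 60 degrees away from the post moves the bar's axis 19.6 mm towards clamp +y; after two rolls the well is on top. Friction on the plate is about 0.6: a push at mid height may tip the bar instead of sliding it, unless it is held on both sides.
- wedge: Aluminium wedge, 0.2 kg, 18 mm wide, with a heavier round upright steel head of 24 mm diameter, 30 high (centre of mass 20 mm from its axis). Origin on the flat underside below the head's axis; x from head to thin end. Top slopes 1 in 6, 25 thick at the head, 8 at the thin end. At the start it lies on the bar's top flat, its thin part under the arm, and a sprung pad presses on it with about 36 N.
- wedge_head (a point): Centre of the top of the wedge's round head. A straight pull drags the whole clamp along before the wedge gives. Swinging the head about 10 mm (0.13 rad) to either side about the pad, the hand turning with it, and drawing it out 2 mm with each swing walks the wedge out with 10 to 17 N.
- wedge_tip (a point): Middle of the lower edge of the wedge's thin end (2 mm bevel below it), 108 mm from the head's axis. At the start it is at clamp (48, 0, 46) mm. The spring is slack once the wedge is 12 mm out; the tip is clear of the pad when 50 mm out. With the wedge out there are 13 mm between bar and pad at the pad's near edge.
- wedge_home (a point): Point of the clamp where the wedge's origin is at the start: clamp (-60, 0, 46) mm, so 46 above the bench. Put back in along clamp x, the wedge meets the pad with its origin at about x = -72 and is tight from about -69 on: push it to about -66, straight with about 20 N or more easily with small swings.
- pad (a joint): Height of the sprung pad under the arm (clamp x 2 to 38, y -12 to 12 mm; its underside slopes like the wedge), in m: 0 = wedge fully home, -0.002 = hanging free; above -0.0016 the wedge is tight. 18 N per mm.
- dropper: Small brown dropper vial, 33 mm wide, 65 high, standing behind the clamp. Origin under its centre. To be left alone.
- drip_bottle: Round drip bottle with a thin bent spout, 43 mm wide, 126 high, standing behind the clamp. Origin under its centre. To be left alone.
- vial: Small clear vial with a cap, 25 mm wide, 55 high, standing to the right behind. Origin under its centre. To be left alone.
Mind the look-alikes: they are no part of the job. What is shaped like the bar but red is not meant. What is shaped like the wedge but red is not meant.

How it is judged:
On the way, in this order (a step that is already met when the one before it is completed fails the run):
1. the wedge is out and lies flat on the bench, let go (height (world z) of wedge below 0.005 m and angle between wedge's own z axis and vertical below 0.1 rad and contact force between the fingers and wedge below 0.1 N), for 0.2 s.
2. the bar lies on the plate with the well on top (angle between bar's own z axis and vertical below 0.1 rad and z of bar in the frame of clamp between 0.026 and 0.032 m), for 0.2 s.
3. the bar, well on top, is back flush against post and lug (all of step 2 and y of bar in the frame of clamp between -0.003 and 0.003 m and x of bar in the frame of clamp between 0.078 and 0.105 m and angle between the x axis of bar and the x axis of clamp, either way round below 0.04 rad), for 0.2 s.
4. the wedge is back in, tight and let go (all of step 3 and value of joint pad above -0.0016 m and x of wedge in the frame of clamp above -0.075 m and z of wedge in the frame of clamp above 0.043 m and contact force between the fingers and wedge below 0.1 N), for 0.2 s.
At the end, for the whole second after the job is handed in: Bar flat on the plate, well on top (0.1 rad), axis within 3 mm of home (clamp y = 0) and parallel within 0.04 rad, middle at clamp x 78 to 105 mm; wedge back on the bar under the pad and tight (pad raised 0.4 mm or more), let go; all at rest (all of step 4 and linear speed of each of bar, wedge, clamp below 0.01 m/s); the robot touches nothing.
It fails at once if the clamp is dragged more than 15 mm along the bench (distance of clamp from where it was at the start of the episode above 0.015 m).
It fails at once if the clamp is jerked by a hard pull while the wedge is tight (faster than 3.5 cm/s) (value of joint pad above -0.0019 m and linear speed of clamp above 0.035 m/s).
It fails at once if the bar is lifted off the plate instead of rolled (z of bar in the frame of clamp above 0.047 m).
It fails at once if a small bottle is shifted more than 20 mm or tipped (distance of any of dropper, drip_bottle, vial from where it was at the start of the episode above 0.02 m or angle between any of dropper, drip_bottle, vial's own z axis and vertical above 0.4 rad).
It also fails if it takes over 72 s, if anything falls off the work surface, if the arm or the gripper's body presses on something with over 40 N, if the wrist force passes 120 N, or if a joint passes its speed limit or range.

## Working session

There is one attempt and no reset: what is moved stays moved. The work goes in short steps, Python scripts to look and compute and a tool call to move; the robot and the scene stay as the last step left them, time stands still between calls to the robot, and variables do not carry over. Pictures are saved under pics/ and viewed, about 8 in all and at most 12, crops included, and the job is handed in when it is done.

Besides the shell and the picture viewer there is one more tool, called after "Emit:" in YAML: its name, and indented under it one key for each argument. step_arm: Moves the arm, as the interface text tells. Its arguments: {"type":"object","properties":{"commands":{"type":"array"},"newtons":{"type":"number"}},"required":["commands"]}

```bash
ls; mkdir -p pics; cat > h.py <<'E'
import numpy as np,cv2
from scipy.spatial.transform import Rotation as R
from bench import readout, grab_frame, r, search_frame, masks_of, tip_of
def proj(f,P):
    P=np.atleast_2d(P); c=(f["world_to_cam"]@np.c_[P,np.ones(len(P))].T)[:3]; u=f["K"]@c; return (u[:2]/u[2]).T
def ray(f,px):
    M=np.linalg.inv(f["world_to_cam"]); d=M[:3,:3]@np.linalg.inv(f["K"])@np.array([px[0],px[1],1.]); return M[:3,3],d
def atz(f,px,z):
    o,d=ray(f,px); return o+d*(z-o[2])/d[2]
def tri(obs):
    A=np.zeros((3,3));b=np.zeros(3)
    for f,px in obs:
        o,d=ray(f,px); d=d/np.linalg.norm(d);Q=np.eye(3)-np.outer(d,d);A+=Q;b+=Q@o
    return np.linalg.solve(A,b)
def save(f,n): cv2.imwrite("pics/"+n,f["img"][:,:,::-1])
E
python3 - <<'E'
from h import *
np.set_printoptions(precision=4,suppress=True)
s=readout.get_obs(); print(s, r.pinch_z)
F={n:grab_frame(n) for n in("side","top")}
for n in F: save(F[n],n+"0.png"); print(n,np.linalg.inv(F[n]["world_to_cam"])[:3,3])
for t in ["clamp","post_face","lug_face","bar_home","bar","wedge","wedge_head","wedge_tip","wedge_home","dropper","drip_bottle","vial"]:
    ob=[]
    for n in F:
        for q in tip_of(t,F[n])[:2]: print(t,n,round(q["p"],2),np.round(q["point"],1))
        q=tip_of(t,F[n])
        if q: ob.append((F[n],q[0]["point"]))
    if len(ob)==2:
        P=tri(ob); print("   tri",P,[np.round(proj(f,P)[0]-p,1) for f,p in ob])
E
```

```text
pics
{'clock': 0.0, 'joints': array([ 1.1019,  0.4778,  0.0223,  1.5565, -0.0115,  1.1093, -0.0831]), 'qvel': array([ 0.0001, -0.    , -0.0003, -0.0003, -0.    ,  0.0005,  0.0004]), 'tau': array([  0.0008, -59.6439,   1.6077, -28.1196,   0.0123,   0.0093,
         0.    ]), 'tcp_pos': array([ 0.2381, -0.6311,  0.3029]), 'orientation': array([-3.0888, -0.5634,  0.0008]), 'contact_force': array([ 0.2032,  0.6068, -0.1921]), 'moment': array([ 0.0511, -0.0476, -0.0158]), 'grip_width': 0.08563019283448282} 0.0539
side [ 0.4898 -1.2002  0.523 ]
top [ 0.4917 -0.0969  1.2002]
clamp side 0.79 [283.5 270.1]
clamp side 0.53 [300.8 262.4]
post_face side 0.97 [289.  252.8]
post_face side 0.51 [374.5 261.2]
post_face top 0.58 [313.7 259.9]
   tri [ 0.5502 -0.0636  0.0304] [array([ 1.8, -0.1]), array([-0.1,  1.9])]
lug_face side 0.65 [266.5 237.4]
lug_face top 0.69 [252.8 279.3]
   tri [0.504  0.0662 0.0159] [array([ 2.5, -0.1]), array([-0.1,  2.9])]
bar_home side 0.81 [266.  243.7]
bar_home top 0.65 [294.7 280.6]
bar_home top 0.38 [315.5 262.7]
   tri [ 0.5026 -0.0251  0.0371] [array([ 3. , -0.1])
[... 653 characters left out ...]
5.3]
wedge_tip top 0.92 [306.2 272.7]
wedge_tip top 0.89 [451.3 256.8]
   tri [ 0.5686 -0.0421 -0.1955] [array([-14.7,   0.2]), array([  1.5, -13.9])]
wedge_home side 0.37 [266.3 233.6]
wedge_home top 0.69 [353.3 256.6]
wedge_home top 0.66 [354.7 262.6]
   tri [ 0.5273 -0.1445  0.1105] [array([15.4, -1.2]), array([-0.1, 15.8])]
dropper side 0.67 [376.4 260.4]
dropper side 0.23 [265.1 245.7]
dropper top 0.72 [310.7 174. ]
dropper top 0.16 [272.2 277.4]
   tri [ 0.7457 -0.0512  0.0017] [array([-0.2,  0. ]), array([ 0. , -0.2])]
drip_bottle side 0.58 [359.7 238.1]
vial side 0.57 [380.  342.5]
vial top 0.62 [460.6 201.2]
   tri [ 0.6907 -0.3819 -0.0039] [array([ 1.5, -0.2]), array([-0.2,  1.1])]
```

View pics/side0.png

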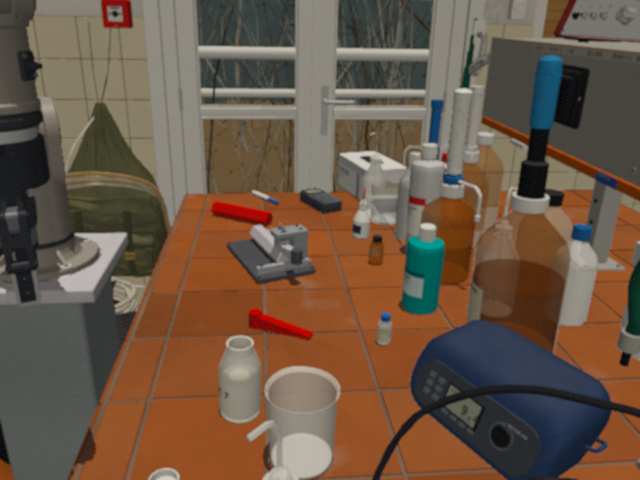

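View pics/top0.png

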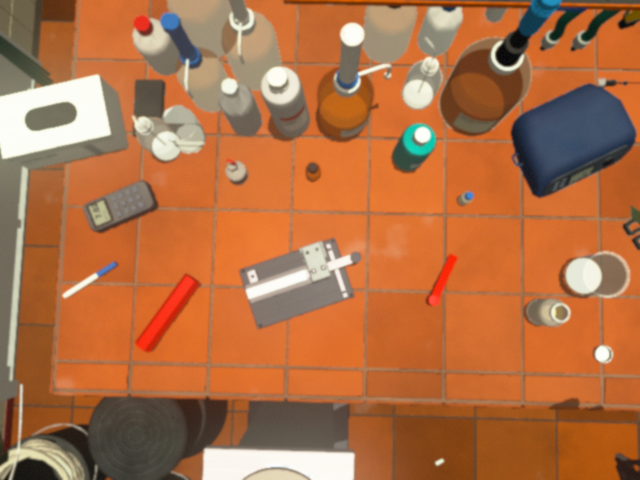

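```bash
python3 - <<'E'
from h import *
a=cv2.imread("pics/top0.png")[225:340,225:375]; b=cv2.imread("pics/side0.png")[210:290,220:325]
a=cv2.resize(a,None,fx=4,fy=4,interpolation=cv2.INTER_CUBIC)
b=cv2.resize(b,None,fx=5.4,fy=5.4,interpolation=cv2.INTER_CUBIC)
cv2.imwrite("pics/ca.png",a);cv2.imwrite("pics/cb.png",b);print(a.shape,b.shape)
E
```

```text
(460, 600, 3) (432, 567, 3)
```

View pics/ca.png

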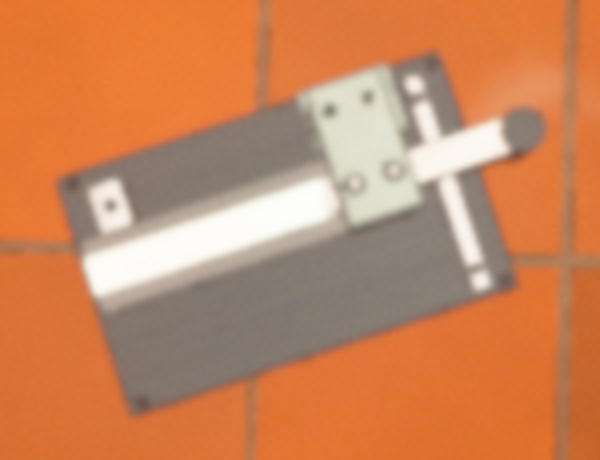

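```bash
cat >> h.py <<'E'
def pose(p,P):
    P=np.atleast_2d(P)/1000.; c,s=np.cos(p[2]),np.sin(p[2])
    return np.c_[p[0]+c*P[:,0]-s*P[:,1],p[1]+s*P[:,0]+c*P[:,1],P[:,2]]
E
python3 - <<'E'
from h import *
from scipy.optimize import least_squares
np.set_printoptions(precision=4,suppress=True)
M=[(-35,-58,12),(185,-58,12),(185,77,12),(-35,77,12),(-60,0,76),(0,20,90),(40,20,90),(0,-54,90),(40,-54,90)]
U=np.array([(437,55),(60,182),(133,413),(517,288),(524,128),(422,212),(350,230),(388,68),(303,95)],float)
U=(U+.5)/4-.5+225
f=grab_frame("top"); g=grab_frame("side")
V=[( -60,0,76)];W=np.array([[296.1,251.0]])
fun=lambda p:(proj(f,pose(p,M))-U).ravel()
q=least_squares(fun,[.55,-.1,1.8],loss="soft_l1",f_scale=.5)
p=q.x; print(p,np.degrees(p[2]));print(fun(p).reshape(-1,2))
for nm,P in dict(head=(-60,0,76),barhome=(87,0,29),tip=(48,0,46)).items(): 
    print(nm,pose(p,P)[0],proj(g,pose(p,P)))
print("side", search_frame("wedge_head",g)[:2],tip_of("bar",g)[0],tip_of("wedge_head",g)[:1])
np.save("clamp.npy",p)
for n,hgt in (("drip_bottle",.126),("dropper",0.065),("vial",0.055)):
    for ff in(f,g):
        s=search_frame(n,ff)[:1]; print(n,s)
E
```

```text
[ 0.5381 -0.0941  1.9212] 110.07627828339882
[[ 0.7034 -0.7917]
 [-1.7199  0.007 ]
 [-0.6435  2.2766]
 [ 0.9677  0.4362]
 [ 0.0492  0.9169]
 [ 0.8435 -1.5154]
 [-0.0393  0.3668]
 [-2.4043 -0.2927]
 [ 0.0691 -0.7218]]
head [ 0.5587 -0.1504  0.076 ] [[297.3116 248.9669]]
barhome [ 0.5083 -0.0124  0.029 ] [[271.3775 244.7079]]
tip [ 0.5216 -0.049   0.046 ] [[277.6765 243.8605]]
side [{'extent': [281.2, 323.8, 63.7, 31.0], 'p': 0.91}, {'extent': [288.5, 255.6, 27.6, 19.1], 'p': 0.73}] {'point': [269.8, 246.5], 'p': 0.59} [{'point': [253.6, 310.4], 'p': 0.96}]
drip_bottle [{'extent': [235.7, 170.8, 23.6, 24.8], 'p': 0.73}]
drip_bottle [{'extent': [361.4, 218.1, 16.7, 38.0], 'p': 0.78}]
dropper [{'extent': [312.0, 171.3, 14.6, 15.7], 'p': 0.66}]
dropper [{'extent': [376.6, 248.2, 16.9, 31.7], 'p': 0.67}]
vial [{'extent': [466.1, 197.6, 11.7, 17.0], 'p': 0.51}]
vial [{'extent': [385.1, 329.1, 20.6, 33.7], 'p': 0.77}]
```

View pics/cb.png

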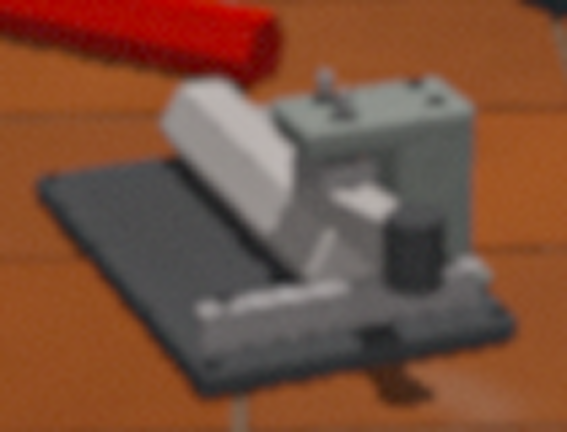

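```bash
cat > fit.py <<'E'
from h import *
from scipy.optimize import least_squares
def fitclamp(f,p0,it=4,verbose=True):
    hsv=cv2.cvtColor(f["img"],cv2.COLOR_RGB2HSV); S=cv2.GaussianBlur(hsv[:,:,1].astype(np.float32),(0,0),.6)
    C=[(-35,-58,12),(185,-58,12),(185,77,12),(-35,77,12)]
    E=[(0,1,(.3,.35,.4,.45,.5,.55,.6,.65,.7,.75,.8,.9,.95,.05)),(1,2,np.linspace(.05,.2,4).tolist()+np.linspace(.6,.95,8).tolist()),(2,3,np.linspace(.05,.95,20)),(3,0,np.linspace(.07,.4,10).tolist()+[.75,.8,.85,.9,.95])]
    p=np.array(p0,float)
    for _ in range(it):
        cp=proj(f,pose(p,C)); ctr=cp.mean(0); obs=[]
        for k,(a,b,ts) in enumerate(E):
            d=cp[b]-cp[a]; n=np.array([-d[1],d[0]])/np.linalg.norm(d)
            if n@(cp[a]-ctr)<0:n=-n
            for t in ts:
                q=cp[a]+t*d; o=np.arange(-5,5.01,.25); L=q+o[:,None]*n
                v=cv2.remap(S,L[:,0].astype(np.float32)[None],L[:,1].astype(np.float32)[None],cv2.INTER_LINEAR)[0]
                i=np.where((v[:-1]<100)&(v[1:]>=100))[0]
                if len(i): i=i[np.argmin(abs(o[i]))]; obs.append((k,t,q+(o[i]+.25*(100-v[i])/(v[i+1]-v[i]))*n))
        def fun(p):
            c=proj(f,pose(p,C)); out=[]
            for k,t,u in obs:
                a,b=c[E[k][0]],c[E[k][1]]; d=(b-a)/np.linalg.norm(b-a); out.append(d[0]*(u-a)[1]-d[1]*(u-a)[0])
            return np.array(out)
        q=least_squares(fun,p,loss="soft_l1",f_scale=.5); p=q.x
    if verbose:
        e=fun(p)
        for k in range(4): 
            m=[abs(0)+e[i] for i in range(len(obs)) if obs[i][0]==k]; print(k,len(m),np.round(m,1))
    return p
E
python3 - <<'E'
from fit import *
np.set_printoptions(precision=4,suppress=True)
f=grab_frame("top");g=grab_frame("side")
p=fitclamp(f,np.load("clamp.npy")); print(p,np.degrees(p[2])); np.save("clamp.npy",p)
print(proj(f,pose(p,[(-60,0,76),(-35,-58,12),(185,-58,12),(185,77,12),(-35,77,12)])),proj(g,pose(p,(-60,0,76))), pose(p,(-60,0,76)))
print(f["K"], f["world_to_cam"])
a=f["img"].copy()
a=cv2.resize(a[225:340,225:375],None,fx=4,fy=4,interpolation=cv2.INTER_CUBIC)[:,:,::-1].copy()
b=cv2.resize(g["img"][210:290,220:325],None,fx=4,fy=4,interpolation=cv2.INTER_CUBIC)[:,:,::-1].copy()
def dr(im,fr,o,P,col):
    u=((proj(fr,pose(p,P))-o+.5)*4-.5).astype(int); cv2.polylines(im,[u.reshape(-1,1,2)],True,col,1)
t=np.linspace(0,2*np.pi,24)
for im,fr,o in((a,f,(225,225)),(b,g,(220,210))):
    dr(im,fr,o,[(-35,-58,12),(185,-58,12),(185,77,12),(-35,77,12)],(255,0,0))
    dr(im,fr,o,[(0,-54,90),(40,-54,90),(40,20,90),(0,20,90)],(0,0,255))
    dr(im,fr,o,np.c_[-60+12*np.cos(t),12*np.sin(t),0*t+76],(0,255,0))
    dr(im,fr,o,[(-3,-9.8,46),(177,-9.8,46),(177,9.8,46),(-3,9.8,46)],(255,0,255))
h=np.zeros((800,600,3),np.uint8);h[:460]=a;h[460:780,:420]=b
cv2.imwrite("pics/ov.png",cv2.resize(h,(600,800)))
E
```

```text
0 14 [ 0.5  0.1 -1.4 -0.7 -1.5 -1.4 -1.4 -1.4 -1.3 -1.3 -1.2 -1.2 -1.6 -1.6]
1 12 [-1.7 -1.5 -1.5 -1.4 -1.1 -1.1 -1.1 -1.1 -1.1 -1.1 -1.  -1.2]
2 20 [-1.1 -0.6 -0.6 -0.6 -0.6 -0.3 -0.3 -0.5 -0.5 -0.4 -0.4 -0.4 -0.2 -0.2
 -0.2 -0.1 -0.1 -0.1 -0.   0. ]
3 15 [-0.5 -0.1 -0.7 -0.8 -0.7 -0.7 -0.7 -0.6 -0.6 -0.6 -0.4 -0.5 -0.5 -0.5
 -1. ]
[ 0.5411 -0.0925  1.9276] 110.44113547010214
[[354.8834 255.8683]
 [333.7012 236.1356]
 [237.2506 269.2864]
 [256.9494 329.1568]
 [354.3307 295.4528]] [[298.9115 248.615 ]] [[ 0.5621 -0.1488  0.076 ]]
[[551.7598   0.     322.0849]
 [  0.     551.7598 238.9606]
 [  0.       0.       1.    ]] [[ 0.0254 -0.9996 -0.0118 -0.0952]
 [-0.9955 -0.0242 -0.0919  0.5974]
 [ 0.0916  0.0141 -0.9957  1.1514]
 [ 0.      0.      0.      1.    ]]
```

View pics/ov.png

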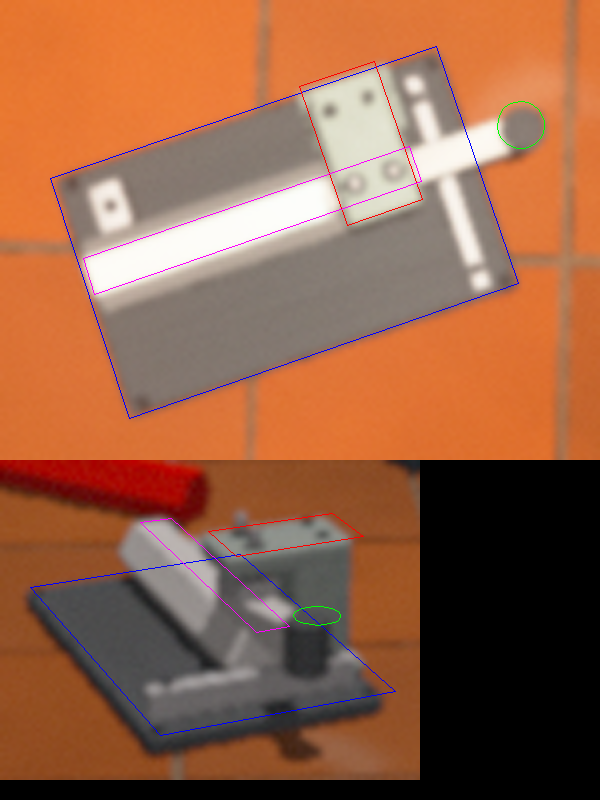

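```bash
sed -i 's|^    hsv=.*|    I=f["img"].astype(np.float32); S=cv2.GaussianBlur(I[:,:,0]-I[:,:,2],(0,0),.5)|; s|q=least_squares(fun,p,.*|q=least_squares(fun,p,loss="soft_l1",f_scale=1.5); p=q.x|; s|<100)|<T)|; s|>=100)|>=T)|; s|(100-v|(T-v|; s|^    p=np.array(p0|    T=.5*(np.percentile(S[225:340,225:375],95)+np.percentile(S[225:340,225:375],5))\n    p=np.array(p0|' fit.py
python3 - <<'E'
from fit import *
np.set_printoptions(precision=4,suppress=True)
f=grab_frame("top");g=grab_frame("side")
p=fitclamp(f,np.load("clamp.npy")); print(p,np.degrees(p[2])); np.save("clamp.npy",p)
# wedge head: dark disc near the predicted place
hp=proj(f,pose(p,(-60,0,76)))[0]; print("head pred",hp, pose(p,(-60,0,76)))
I=f["img"].astype(float); x0,y0=int(hp[0])-8,int(hp[1])-8
sub=I[y0:y0+17,x0:x0+17]; print((sub[:,:,0]).astype(int))
print("side head pred",proj(g,pose(p,(-60,0,76))))
# bar edges seen in top: bright columns
for X in (80,110,140,165):
    for y in (0,): 
        L=proj(f,pose(p,[(X,yy,46) for yy in np.arange(-25,25.1,2.5)])).astype(np.float32)
        print(X,cv2.remap(f["img"][:,:,1],L[:,0][None],L[:,1][None],cv2.INTER_LINEAR)[0])
E
```

```text
0 14 [ 1.3  1.1 -0.1  3.3 -0.4 -0.3 -0.3 -0.3 -0.2 -0.2 -0.2 -0.1 -0.1 -0.3]
1 12 [-0.4 -0.3 -0.3 -0.2  0.1  0.1  0.1  0.   0.   0.1  0.1 -0. ]
2 20 [-0.2 -0.   0.  -0.1  0.   0.3  0.1 -0.2 -0.1 -0.  -0.1 -0.   0.1  0.1
  0.1  0.2  0.2  0.2  0.2  0.3]
3 15 [ 0.1  2.2 -0.  -0.3 -0.3 -0.2 -0.2 -0.2 -0.2 -0.1 -0.  -0.2 -0.1 -0.1
 -0.2]
[ 0.5404 -0.0936  1.9251] 110.30213643163725
head pred [355.4048 256.336 ] [[ 0.5612 -0.1498  0.076 ]]
[[230 230 232 230 231 231 231 232 231 231 232 232 231 231 231 231 230]
 [231 230 232 231 231 231 230 231 231 231 231 230 230 230 229 230 230]
 [231 231 232 230 230 229 227 225 224 224 225 227 228 228 229 229 228]
 [230 231 231 230 227 220 210 204 200 198 207 215 221 225 227 227 227]
 [231 231 229 225 217 198 179 167 164 164 172 183 196 212 222 227 226]
 [231 230 227 218 194 167 152 144 141 141 147 154 166 192 217 225 225]
 [232 232 225 207 171 148 139 138 136 138 139 139 148 174 207 222 226]
 [239 241 232 205 162 140 137 137 137 136 137 136 142 163 195 219 224]
 [248 248 238 205 160 140 138 138 138 138 137 135 140 155 188 217 223]
 [251 250 240 201 156 1
[... 245 characters left out ...]
90 215 225 226]
 [252 251 250 243 220 177 144 133 134 135 144 159 182 209 223 226 226]
 [251 250 248 242 225 181 139 125 126 139 159 184 208 222 226 227 227]
 [247 242 233 223 199 162 133 127 142 165 189 209 223 227 227 227 226]
 [226 214 197 183 168 155 148 156 175 201 218 224 227 227 227 228 225]]
side head pred [[298.4916 248.8302]]
80 [123 126 139 159 170 192 232 250 253 253 253 253 253 249 231 195 176 165
 143 124 121]
110 [121 126 139 159 170 190 231 249 252 252 252 252 252 249 229 191 171 162
 142 125 120]
140 [120 121 136 154 171 196 232 248 251 252 252 251 251 247 229 190 173 161
 140 123 118]
165 [172 168 163 165 172 198 233 248 251 251 252 251 251 246 225 188 172 161
 136 119 117]
```

```bash
cat >> h.py <<'E'
# clamp-frame goals: grasp-point xyz (mm), tool yaw relative to clamp x (rad; 0 = tool x along clamp x), tilt about clamp x
PZ=0.0539
def goal(g,yaw=0.,tilt=0.,p=None,quiet=False):
    p=np.load("clamp.npy") if p is None else p
    s=readout.get_obs(); R0=R.from_rotvec(s["orientation"])
    Rd=R.from_euler("z",p[2])*R.from_euler("x",tilt)*R.from_euler("z",yaw)*R.from_euler("x",np.pi)
    t=pose(p,g)[0]-Rd.apply([0,0,PZ]); d=R0.inv().apply(t-s["tcp_pos"])/.5
    w=(R0.inv()*Rd).as_rotvec()/(2*np.pi)
    if not quiet: print("goal",g,"->",np.round(d,4),np.round(w,4))
    return np.r_[d,w]
def where(p=None):
    p=np.load("clamp.npy") if p is None else p
    s=readout.get_obs(); R0=R.from_rotvec(s["orientation"]); g=s["tcp_pos"]+R0.apply([0,0,PZ])
    c,sn=np.cos(p[2]),np.sin(p[2]); d=g-[p[0],p[1],0]
    l=np.array([c*d[0]+sn*d[1],-sn*d[0]+c*d[1],d[2]])*1000; x=R0.apply([1,0,0]); z=R0.apply([0,0,1])
    F=s["contact_force"]
    print("t %.2f grasp in clamp"%s["clock"],np.round(l,1),"yaw",round((np.arctan2(x[1],x[0])-p[2]+np.pi)%(2*np.pi)-np.pi,3),"toolz",np.round(z,3),"F clamp",np.round([c*F[0]+sn*F[1],-sn*F[0]+c*F[1],F[2]],1),"w %.4f"%s["grip_width"],"pz",r.pinch_z)
E
python3 -c "
from h import *
where(); goal((-60,0,190)); print(pose(np.load('clamp.npy'),(-60,0,190)))"
```

```text
t 3.25 grasp in clamp [-399.8  470.   250. ] yaw -1.564 toolz [ 0. -0. -1.] F clamp [-0.5 -0.6  0.1] w 0.0853 pz 0.0539
goal (-60, 0, 190) -> [ 0.9443 -0.6735  0.12  ] [ 0.     0.    -0.249]
[[ 0.56116927 -0.14983431  0.19      ]]
```

Emit:
step_arm:
  commands:
    - [0.944,-0.673,0.12,0,0,-0.249,-1]
    - [0.944,-0.673,0.12,0,0,-0.249,-1]
    - [0.944,-0.673,0.12,0,0,-0.249,-1]
    - [0.944,-0.673,0.12,0,0,-0.249,-1]
    - [0.944,-0.673,0.12,0,0,-0.249,-1]
    - [0.944,-0.673,0.12,0,0,-0.249,-1]
    - [0.944,-0.673,0.12,0,0,-0.249,-1]
    - [0.944,-0.673,0.12,0,0,-0.249,-1]
    - [0.944,-0.673,0.12,0,0,-0.249,-1]
    - [0.944,-0.673,0.12,0,0,-0.249,-1]
  newtons: 60

```text
clock: 4.5
tcp_pos: [0.563, -0.1454, 0.2439]
orientation: [-1.787, -2.584, -0.004]
contact_force: [-0.1, -0.5, -0.0]
grip_width: 0.0852
```

```bash
python3 -c "
from h import *
where(); goal((-60,0,68))"
```

```text
t 4.50 grasp in clamp [-56.4  -3.4 190. ] yaw 0.007 toolz [ 0.001  0.002 -1.   ] F clamp [-0.4  0.3 -0. ] w 0.0852 pz 0.0539
goal (-60, 0, 68) -> [-0.0074 -0.0071  0.244 ] [ 0.0003 -0.0003  0.001 ]
```

Emit:
step_arm:
  commands:
    - [-0.007,-0.007,0.1,0,0,0.001,-1]
    - [-0.007,-0.007,0.2,0,0,0.001,-1]
    - [-0.007,-0.007,0.244,0,0,0.001,-1]
    - [-0.007,-0.007,0.244,0,0,0.001,-0.2]
    - [-0.007,-0.007,0.244,0,0,0.001,0.2]
    - [-0.007,-0.007,0.244,0,0,0.001,0.5]
    - [-0.007,-0.007,0.244,0,0,0.001,1]
    - [-0.007,-0.007,0.244,0,0,0.001,1]
    - [-0.007,-0.007,0.244,0,0,0.001,1]
    - [-0.007,-0.007,0.244,0,0,0.001,1]
  newtons: 20

```text
clock: 5.75
tcp_pos: [0.5613, -0.1504, 0.1232]
orientation: [1.795, 2.577, 0.003]
contact_force: [-2.7, -0.6, 5.6]
grip_width: 0.0233
```

```bash
python3 -c "
from h import *
where(); goal((-60,0,68)); f=grab_frame('side'); save(f,'s1.png')
b=cv2.resize(f['img'][170:300,190:350],None,fx=4,fy=4)[:,:,::-1]; cv2.imwrite('pics/s1c.png',b)"
```

```text
t 5.75 grasp in clamp [-60.6   0.   69.3] yaw -0.0 toolz [ 0.002  0.001 -1.   ] F clamp [0.4 2.7 5.6] w 0.0233 pz 0.0539
goal (-60, 0, 68) -> [0.0012 0.0002 0.0026] [ 0.0003 -0.     -0.0001]
```

View pics/s1c.png

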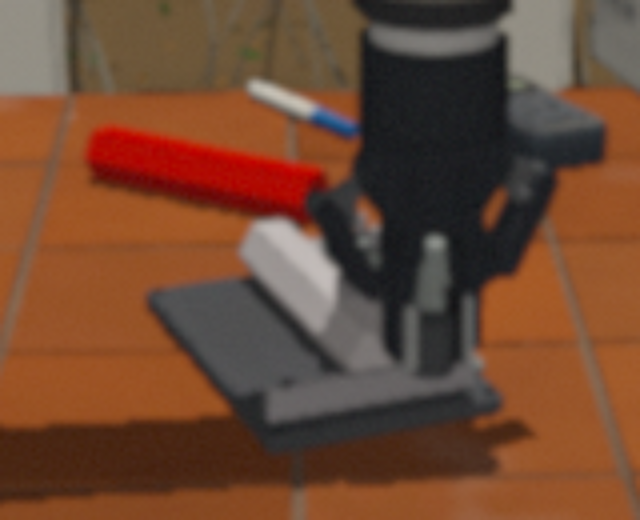

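Emit:
step_arm:
  commands:
    - [-0.0005,-0.005,0,0,0,0.005,1]
    - [-0.001,-0.011,0,0,0,0.011,1]
    - [-0.001,-0.02,0,0,0,0.02,1]
    - [-0.003,-0.011,0,0,0,0.011,1]
    - [-0.004,0,0,0,0,0,1]
    - [-0.005,0.011,0,0,0,-0.011,1]
    - [-0.005,0.02,0,0,0,-0.02,1]
    - [-0.007,0.011,0,0,0,-0.011,1]
    - [-0.008,0,0,0,0,0,1]
    - [-0.008,0,0,0,0,0,1]
  newtons: 80

```text
clock: 7.05
tcp_pos: [0.5624, -0.1533, 0.1235]
orientation: [1.796, 2.577, 0.004]
contact_force: [-1.8, 3.6, 3.2]
grip_width: 0.0213
```

```bash
python3 -c "
from h import *
where(); goal((-64,0,68)); from fit import *
f=grab_frame('top'); print(fitclamp(f,np.load('clamp.npy'),verbose=True))"
```

```text
t 7.05 grasp in clamp [-63.6  -0.1  69.6] yaw -0.001 toolz [ 0.002  0.002 -1.   ] F clamp [4.  0.5 3.2] w 0.0213 pz 0.0539
goal (-64, 0, 68) -> [-0.0007  0.      0.0033] [ 0.0003 -0.0001 -0.0001]
0 14 [ 1.2  1.1 -0.2  1.1 -0.4 -0.4 -0.4 -0.4 -0.3 -0.3 -0.2 -0.2 -0.2 -0.3]
1 12 [-0.3 -0.3 -0.3 -0.1  0.1  0.2  0.1  0.1  0.1  0.2  0.1  0.1]
2 15 [-0.3 -0.1 -0.1 -0.1 -0.1  0.3 -0.  -0.2 -0.1 -0.1 -0.1 -0.   0.1  0.1
  0.1]
3 0 []
[ 0.54053245 -0.09385337  1.92533826]
```

Emit:
step_arm:
  commands:
    - [-0.001,-0.01,0,0,0,0.01,1]
    - [-0.002,-0.02,0,0,0,0.02,1]
    - [-0.004,-0.01,0,0,0,0.01,1]
    - [-0.006,0,0,0,0,0,1]
    - [-0.007,0.01,0,0,0,-0.01,1]
    - [-0.008,0.02,0,0,0,-0.02,1]
    - [-0.01,0.01,0,0,0,-0.01,1]
    - [-0.012,0,0,0,0,0,1]
    - [-0.012,0,0,0,0,0,1]
    - [-0.012,0,0,0,0,0,1]

```text
clock: 8.35
tcp_pos: [0.5641, -0.1571, 0.1234]
orientation: [-1.791, -2.579, -0.005]
contact_force: [-2.8, 6.7, 3.5]
grip_width: 0.0214
```

Emit:
step_arm:
  commands:
    - [-0.001,-0.01,0,0,0,0.01,1]
    - [-0.002,-0.02,0,0,0,0.02,1]
    - [-0.004,-0.01,0,0,0,0.01,1]
    - [-0.006,0,0,0,0,0,1]
    - [-0.007,0.01,0,0,0,-0.01,1]
    - [-0.008,0.02,0,0,0,-0.02,1]
    - [-0.01,0.01,0,0,0,-0.01,1]
    - [-0.012,0,0,0,0,0,1]
    - [-0.012,0,0,0,0,0,1]
    - [-0.012,0,0,0,0,0,1]

```text
clock: 9.6
tcp_pos: [0.5656, -0.1606, 0.123]
orientation: [-1.787, -2.578, -0.006]
contact_force: [-2.7, 6.3, 0.8]
grip_width: 0.0213
```

```bash
python3 -c "
from h import *
where(); goal((-110,0,70)); from fit import *
f=grab_frame('top'); print(fitclamp(f,np.load('clamp.npy'),verbose=False))
b=cv2.resize(f['img'][190:340,220:400],None,fx=4,fy=4)[:,:,::-1]; cv2.imwrite('pics/t2.png',b)"
```

```text
t 9.60 grasp in clamp [-71.3  -0.4  69.1] yaw 0.004 toolz [-0.002  0.006 -1.   ] F clamp [6.8 0.4 0.8] w 0.0213 pz 0.0539
goal (-110, 0, 70) -> [-0.0767 -0.0011 -0.0023] [ 0.     -0.001   0.0006]
[ 0.54053081 -0.09376433  1.92573998]
```

View pics/t2.png

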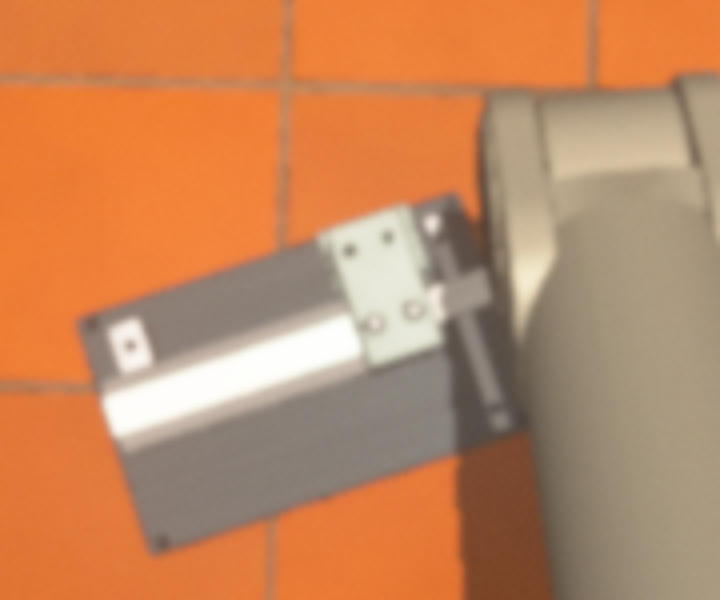

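Emit:
step_arm:
  commands:
    - [-0.002,-0.01,0,0,0,0.01,1]
    - [-0.004,-0.02,0,0,0,0.02,1]
    - [-0.006,-0.01,0,0,0,0.01,1]
    - [-0.009,0,0,0,0,0,1]
    - [-0.012,0.01,0,0,0,-0.01,1]
    - [-0.014,0.018,0,0,0,-0.018,1]
    - [-0.017,0.01,0,0,0,-0.01,1]
    - [-0.02,0,0,0,0,0,1]
    - [-0.024,0,0,0,0,0,1]
    - [-0.028,0,0,0,0,0,1]

```text
clock: 10.9
tcp_pos: [0.5704, -0.1741, 0.1229]
orientation: [-1.787, -2.578, -0.005]
contact_force: [-1.0, 0.4, -0.8]
grip_width: 0.0217
```

```bash
python3 -c "
from h import *
where(); goal((-175,0,71)); goal((-175,0,24)) "
```

```text
t 10.90 grasp in clamp [-85.7  -0.2  69. ] yaw 0.004 toolz [-0.002  0.006 -1.   ] F clamp [ 0.7  0.8 -0.8] w 0.0217 pz 0.0539
goal (-175, 0, 71) -> [-0.178  -0.0011 -0.0051] [-0.     -0.0009  0.0006]
goal (-175, 0, 24) -> [-0.1786 -0.0011  0.0889] [-0.     -0.0009  0.0006]
```

Emit:
step_arm:
  commands:
    - [-0.03,-0.001,-0.002,0,0,0,1]
    - [-0.07,-0.001,-0.003,0,0,0,1]
    - [-0.12,-0.001,-0.004,0,0,0,1]
    - [-0.178,-0.001,-0.005,0,0,0,1]
    - [-0.178,-0.001,-0.005,0,0,0,1]
    - [-0.178,-0.001,0.03,0,0,0,1]
    - [-0.178,-0.001,0.06,0,0,0,1]
    - [-0.178,-0.001,0.08,0,0,0,1]
    - [-0.178,-0.001,0.088,0,0,0,1]
    - [-0.178,-0.001,0.09,0,0,0,1]

```text
clock: 12.15
tcp_pos: [0.6007, -0.2566, 0.0778]
orientation: [-1.786, -2.577, -0.004]
contact_force: [-5.2, 2.4, 10.5]
grip_width: 0.0217
```

```bash
python3 -c "
from h import *
where(); goal((-175,0,23)); f=grab_frame('side')
b=cv2.resize(f['img'][200:330,220:380],None,fx=4,fy=4)[:,:,::-1]; cv2.imwrite('pics/s3.png',b)"
```

```text
t 12.15 grasp in clamp [-1.735e+02  1.000e-01  2.390e+01] yaw 0.005 toolz [-0.004  0.006 -1.   ] F clamp [ 4.   4.  10.5] w 0.0217 pz 0.0539
goal (-175, 0, 23) -> [-0.0023  0.      0.0018] [-0.0002 -0.0011  0.0007]
```

View pics/s3.png

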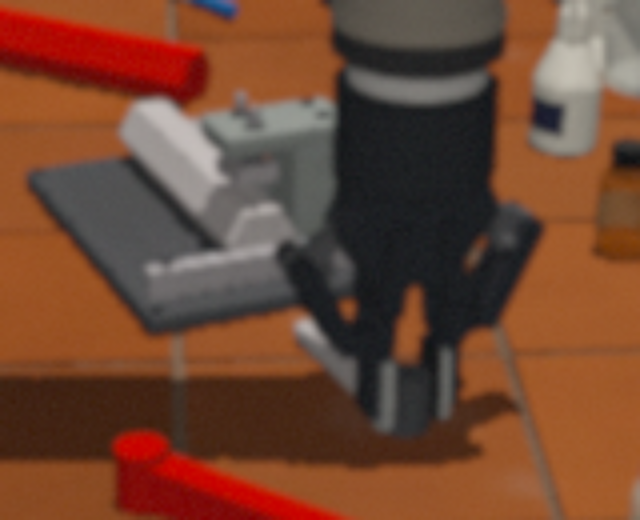

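Emit:
step_arm:
  commands:
    - [0,0,0,0,0,0,0.3]
    - [0,0,0,0,0,0,0]
    - [0,0,0,0,0,0,-1]
    - [0,0,-0.01,0,0,0,-1]
    - [0,0,-0.12,0,0,0,-1]
    - [0,0,-0.23,0,0,0,-1]
    - [0.1,-0.01,-0.23,0,-0.001,0.001,-1]
    - [0.25,-0.02,-0.23,0,-0.001,0.001,-1]
    - [0.4,-0.03,-0.23,0,-0.001,0.001,-1]
    - [0.527,-0.036,-0.23,0,-0.001,0.001,-1]

```text
clock: 13.45
tcp_pos: [0.5015, -0.0395, 0.1951]
orientation: [1.798, 2.576, -0.0]
contact_force: [1.9, 1.2, -0.3]
grip_width: 0.0854
```

```bash
python3 -c "
from h import *
where(); goal((90,20,42)); goal((90,45,42)); f=grab_frame('top'); 
b=cv2.resize(f['img'][190:340,220:420],None,fx=4,fy=4)[:,:,::-1]; cv2.imwrite('pics/t4.png',b)"
```

```text
t 13.45 grasp in clamp [ 64.2  17.7 141.2] yaw -0.002 toolz [ 0. -0. -1.] F clamp [ 0.4 -2.2 -0.3] w 0.0854 pz 0.0539
goal (90, 20, 42) -> [ 0.0517 -0.0047  0.1984] [ 0.      0.     -0.0003]
goal (90, 45, 42) -> [ 0.0516 -0.0547  0.1984] [ 0.      0.     -0.0003]
```

View pics/t4.png

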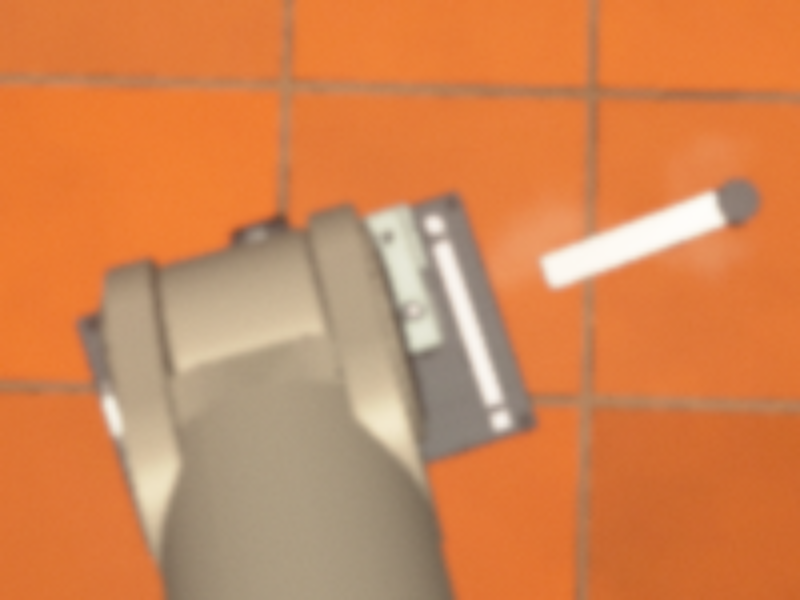

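Emit:
step_arm:
  commands:
    - [0.052,0.0,0.03,0,0,0,-1]
    - [0.052,0.0,0.12,0,0,0,-1]
    - [0.052,0.0,0.18,0,0,0,-1]
    - [0.052,0.0,0.198,0,0,0,-1]
    - [0.052,-0.01,0.198,0,0,0,-1]
    - [0.052,-0.02,0.198,0,0,0,-1]
    - [0.052,-0.03,0.198,0,0,0,-1]
    - [0.052,-0.04,0.198,0,0,0,-1]
    - [0.052,-0.05,0.198,0,0,0,-1]
    - [0.052,-0.052,0.198,0,0,0,-1]

```text
clock: 14.75
tcp_pos: [0.4713, -0.0134, 0.1001]
orientation: [1.779, 2.58, 0.022]
contact_force: [9.9, 4.3, 15.0]
grip_width: 0.0853
```

```bash
python3 -c "
from h import *
where(); f=grab_frame('side'); goal((90,66,42))
b=cv2.resize(f['img'][170:290,200:350],None,fx=4,fy=4)[:,:,::-1]; cv2.imwrite('pics/s5.png',b)"
```

```text
t 14.75 grasp in clamp [99.3 36.1 46.2] yaw 0.009 toolz [ 0.014  0.008 -1.   ] F clamp [  0.5 -10.8  15. ] w 0.0853 pz 0.0539
goal (90, 66, 42) -> [-0.0178 -0.0583  0.0074] [ 0.0025 -0.0003  0.0014]
```

View pics/s5.png

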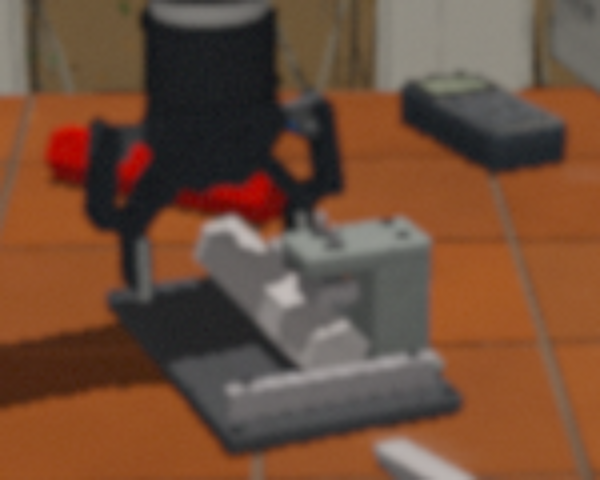

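Emit:
step_arm:
  commands:
    - [-0.009,0.01,-0.01,0.0025,0,0.0014,-1]
    - [-0.018,0.042,-0.01,0.0025,0,0.0014,-1]
    - [-0.018,0.042,0.0,0.0025,0,0.0014,-1]
    - [-0.018,0.042,0.02,0.0025,0,0.0014,-1]
    - [-0.018,0.042,0.034,0.0025,0,0.0014,-1]
    - [-0.018,0.042,0.034,0.0025,0,0.0014,-1]
    - [-0.018,0.038,0.034,0.0025,0,0.0014,-1]
    - [-0.018,0.036,0.034,0.0025,0,0.0014,-1]
    - [-0.018,0.034,0.034,0.0025,0,0.0014,-1]
    - [-0.018,0.034,0.034,0.0025,0,0.0014,-1]

```text
clock: 16.05
tcp_pos: [0.4906, -0.0157, 0.0835]
orientation: [-1.794, -2.577, -0.002]
contact_force: [-0.1, 0.1, -0.2]
grip_width: 0.0856
```

```bash
python3 -c "
from h import *
f=grab_frame('side'); save(f,'s6.png'); where(); goal((90,22,28)); goal((90,44,44))
b=cv2.resize(f['img'][170:290,200:350],None,fx=4,fy=4)[:,:,::-1]; cv2.imwrite('pics/s6c.png',b)"
```

```text
t 16.10 grasp in clamp [90.4 19.6 29.6] yaw 0.0 toolz [-0.     0.002 -1.   ] F clamp [-0.3 -0.2 -0.6] w 0.0853 pz 0.0539
goal (90, 22, 28) -> [-0.0007 -0.0048  0.0032] [ 0.0001 -0.0003  0.    ]
goal (90, 44, 44) -> [-0.0006 -0.0488 -0.0289] [ 0.0001 -0.0003  0.    ]
```

View pics/s6c.png

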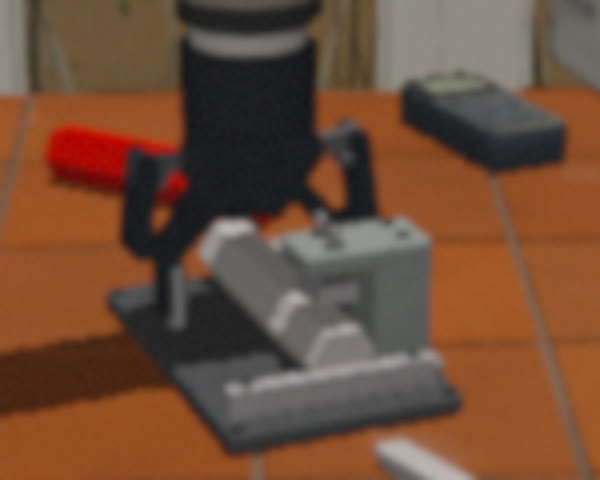

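Emit:
step_arm:
  commands:
    - [0,-0.006,0,0,0,0,-1]
    - [0,-0.012,-0.007,0,0,0,-1]
    - [0,-0.018,-0.014,0,0,0,-1]
    - [0,-0.026,-0.021,0,0,0,-1]
    - [0,-0.034,-0.027,0,0,0,-1]
    - [0,-0.042,-0.031,0,0,0,-1]
    - [0,-0.05,-0.034,0,0,0,-1]
    - [0,-0.056,-0.034,0,0,0,-1]
    - [0,-0.056,-0.034,0,0,0,-1]
    - [0,-0.056,-0.034,0,0,0,-1]

```text
clock: 17.35
tcp_pos: [0.4644, -0.0254, 0.1004]
orientation: [-1.794, -2.577, -0.002]
contact_force: [-0.8, -0.3, 0.1]
grip_width: 0.0851
```

```bash
python3 -c "
from h import *
f=grab_frame('side'); save(f,'s7.png'); where(); a=cv2.imread('pics/s6.png');b=cv2.imread('pics/s7.png')
p=np.load('clamp.npy')
g=lambda y,z:proj(f,pose(p,(-3,y,z)))[0]
print('near end centre at home, rolled1, rolled2',g(0,29),g(19.6,29),g(39.2,29))
from bench import tip_of
for n in('bar','well'): print(n,[(np.round(q['point']),round(q['p'],2)) for q in tip_of(n,f)[:3]])
for y in (0,19.6,39.2): print(y,proj(f,pose(p,(87,y,29)))[0],'well up',proj(f,pose(p,(122,y,46)))[0],'well slanted',proj(f,pose(p,(122,y-14.7,37.5)))[0])
"
```

```text
t 17.40 grasp in clamp [90.4 47.4 46.5] yaw 0.0 toolz [-0.     0.002 -1.   ] F clamp [-0.3 -1.2  0.7] w 0.0855 pz 0.0539
near end centre at home, rolled1, rolled2 [287.55901004 259.38955727] [279.12045801 260.8590971 ] [270.56883149 262.3483284 ]
bar [(array([241., 213.]), 0.79), (array([261., 248.]), 0.78)]
well [(array([260., 233.]), 0.8), (array([246., 219.]), 0.6), (array([321., 293.]), 0.39)]
0 [272.20787244 244.62636647] well up [266.61839622 232.58056346] well slanted [272.53528975 235.07040006]
19.6 [264.17064043 245.91681396] well up [258.68888834 233.77408537] well slanted [264.69731135 236.27079712]
39.2 [256.03210039 247.22352733] well up [250.66120851 234.98238378] well slanted [256.7629761  237.48595135]
```

Emit:
step_arm:
  commands:
    - [0,0.022,0,0,0,0,-1]
    - [0,0.022,0.02,0,0,0,-1]
    - [0,0.022,0.034,0,0,0,-1]
    - [0,0.022,0.034,0,0,0,-1]
    - [0,0.011,0.034,0,0,0,-1]
    - [0,0.003,0.027,0,0,0,-1]
    - [0,-0.005,0.019,0,0,0,-1]
    - [0,-0.014,0.011,0,0,0,-1]
    - [0,-0.023,0.005,0,0,0,-1]
    - [0,-0.032,0.001,0,0,0,-1]

```text
clock: 18.75
tcp_pos: [0.449, -0.0312, 0.1002]
orientation: [-1.794, -2.577, -0.002]
contact_force: [0.5, 0.2, -0.4]
grip_width: 0.0851
```

Emit:
step_arm:
  commands:
    - [0,-0.006,-0.002,0,0,0,-1]
    - [0,-0.01,-0.002,0,0,0,-1]
    - [0,-0.01,-0.002,0,0,0,-1]
    - [0,-0.01,-0.002,0,0,0,-1]
    - [0,-0.01,-0.15,0,0,0,-1]
    - [0,-0.01,-0.25,0,0,0,-1]
    - [-0.1,-0.01,-0.25,0,0,0,-1]
    - [-0.22,-0.01,-0.25,0,0,0,-1]
    - [-0.32,-0.01,-0.25,0,0,0,-1]
    - [-0.42,-0.01,-0.25,0,0,0,-1]

```text
clock: 20.0
tcp_pos: [0.5177, -0.2317, 0.2248]
orientation: [-1.794, -2.577, -0.002]
contact_force: [1.5, 1.2, -0.6]
grip_width: 0.0854
```

```bash
cat > chk.py <<'E'
from fit import *
np.set_printoptions(precision=4,suppress=True)
f=grab_frame("top");g=grab_frame("side");save(f,"t8.png");save(g,"s8.png"); where()
p=fitclamp(f,np.load("clamp.npy"),verbose=False); print("clamp",p)
for n in("bar","well"):
  for q,nm in((f,"top"),(g,"side")): print(n,nm,[(np.round(k["point"],1),round(k["p"],2)) for k in tip_of(n,q)[:3]])
for y in (0,19.6,39.2): print(y,[proj(q,pose(p,P))[0].round(1) for q in(f,g) for P in((87,y,29),(122,y,46))])
for X in (60,80,110,140,165,122):
    L=proj(f,pose(p,[(X,yy,46) for yy in np.arange(0,75.1,2.5)])).astype(np.float32)
    print(X,cv2.remap(f["img"][:,:,1],L[:,0][None],L[:,1][None],cv2.INTER_LINEAR)[0])
E
python3 chk.py
```

```text
t 20.10 grasp in clamp [-126.2   70.6  170.5] yaw -0.008 toolz [ 0.    -0.001 -1.   ] F clamp [ 0.8 -0.4  0.3] w 0.0856 pz 0.0539
clamp [ 0.5403 -0.0936  1.9247]
bar top [(array([166.6, 308.7]), 0.84), (array([296.3, 296. ]), 0.61), (array([238.1, 175.4]), 0.28)]
bar side [(array([252.3, 247.1]), 0.63), (array([242.5, 213.7]), 0.59)]
well top [(array([185.1, 303.2]), 0.91), (array([276.8, 300.5]), 0.75), (array([463.2, 197.2]), 0.5)]
well side [(array([249.9, 233.4]), 0.67), (array([247.6, 217.7]), 0.57)]
0 [array([288.7, 280.1]), array([272.3, 285.4]), array([272.2, 244.6]), array([266.6, 232.6])]
19.6 [array([291.7, 288.9]), array([275.2, 294.4]), array([264.1, 245.9]), array([258.7, 233.8])]
39.2 [array([294.6, 297.7]), array([278.2, 303.3]), array([256. , 247.2]), array([250.6, 235. ])]
60 [131 130 130 130 131 133 134 139 156 175 187 213 244 253 254 254 254 254
 254 250 230 198 184 168 144 132 132 133 131 125 118]
80 [129 129 128 129 130 130 131 138 159 174 186 216 245 253 254 254 254 254
 254 249 229 197 182 170 148 134 130 130 131 125 118]
110 [127 125 125 125 126 128 130 138 156 172 183 215 245 252 254 254 254 254
 253 247 221 191 178 162 139 130 129 129 128 121 113]
140 [126 125 126 125 125 126 128 137 158 173 186 219 246 253 253 253 253 253
 253 248 221 189 175 158 137 128 129 127 126 121 116]
165 [124 123 124 123 124 123 126 138 159 174 186 216 244 252 253 253 253 253
 253 247 219 187 174 157 137 128 127 120 122 115 111]
122 [126 125 125 125 127 127 129 140 156 171 184 216 244 251 252 253 253 252
 252 245 217 189 177 163 142 131 129 127 127 121 115]
```

```bash
python3 - <<'E'
from h import *
p=np.load("clamp.npy"); a=cv2.imread("pics/t8.png"); b=cv2.imread("pics/s8.png")
f=grab_frame("top");g=grab_frame("side")
for X in range(96,192,4): 
    L=proj(f,pose(p,[(X,39+d,46) for d in(-8,-4,0,4,8)])).astype(np.float32)
    M=(proj(g,pose(p,[(X,39+d,46) for d in(-8,-4,0,4,8)]))+[-1.5,2]).astype(np.float32)
    print(X,cv2.remap(a[:,:,0],L[:,0][None],L[:,1][None],1)[0],cv2.remap(b[:,:,1],M[:,0][None],M[:,1][None],1)[0])
E
```

```text
96 [245 252 252 252 246] [183 187 187 182 164]
100 [245 252 251 252 245] [183 187 187 182 164]
104 [244 251 251 252 246] [183 187 187 181 163]
108 [244 251 251 251 244] [183 186 186 181 162]
112 [246 251 251 251 244] [183 186 186 181 158]
116 [243 248 246 246 244] [182 185 185 180 157]
120 [242 247 248 246 240] [183 183 184 179 157]
124 [240 248 251 249 241] [181 181 182 177 160]
128 [238 242 246 245 241] [177 175 177 171 162]
132 [244 249 247 249 244] [171 168 169 169 162]
136 [244 251 251 251 245] [168 165 162 170 162]
140 [244 250 250 251 244] [170 168 169 176 159]
144 [245 250 251 251 243] [177 175 175 177 158]
148 [243 250 250 251 244] [181 180 182 177 158]
152 [245 250 251 250 242] [184 183 184 177 160]
156 [244 250 250 250 243] [184 184 185 178 162]
160 [242 250 251 250 242] [185 185 185 180 162]
164 [244 250 250 250 242] [184 185 186 180 161]
168 [243 250 250 250 244] [185 186 185 179 160]
172 [243 250 250 250 242] [185 186 185 179 160]
176 [230 241 240 241 229] [185 186 185 177 158]
180 [134 143 149 146 137] [182 182 181 173 152]
184 [66 68 66 69 67] [174 177 173 162 138]
188 [63 64 62 63 62] [160 159 156 146 120]
```

```bash
python3 -c "
from h import *
where(); goal((93,39,120)); goal((93,39,34))"
```

```text
t 20.40 grasp in clamp [-118.4   68.5  170.9] yaw 0.002 toolz [-0.001  0.002 -1.   ] F clamp [ 1.3 -0.2  1.3] w 0.0855 pz 0.0539
goal (93, 39, 120) -> [0.4226 0.0601 0.1028] [ 0.     -0.0004  0.0004]
goal (93, 39, 34) -> [0.4222 0.0601 0.2748] [ 0.     -0.0004  0.0004]
```

Emit:
step_arm:
  commands:
    - [0.42,0.06,0.0,0,0,0,-1]
    - [0.422,0.06,0.0,0,0,0,-1]
    - [0.422,0.06,0.0,0,0,0,-1]
    - [0.422,0.06,0.05,0,0,0,-1]
    - [0.422,0.06,0.13,0,0,0,-1]
    - [0.422,0.06,0.22,0,0,0,-1]
    - [0.422,0.06,0.275,0,0,0,-1]
    - [0.422,0.06,0.275,0,0,0,-0.4]
    - [0.422,0.06,0.275,0,0,0,0.0]
    - [0.422,0.06,0.275,0,0,0,0.2]
  newtons: 20

```text
clock: 21.65
tcp_pos: [0.4716, -0.02, 0.0892]
orientation: [-1.792, -2.58, -0.002]
contact_force: [-4.0, -0.1, 5.7]
grip_width: 0.038
```

```bash
python3 -c "
from h import *
where(); goal((93,-5,34))"
```

```text
t 21.65 grasp in clamp [92.9 38.9 35.3] yaw 0.002 toolz [ 0.     0.001 -1.   ] F clamp [1.3 3.8 5.7] w 0.0380 pz 0.0539
goal (93, -5, 34) -> [0.0001 0.0879 0.0026] [ 0.0001 -0.0002  0.0004]
```

Emit:
step_arm:
  commands:
    - [0,0,0,0,0,0,1]
    - [0,0.01,0,0,0,0,1]
    - [0,0.022,0,0,0,0,1]
    - [0,0.034,0,0,0,0,1]
    - [0,0.046,0,0,0,0,1]
    - [0,0.058,0,0,0,0,1]
    - [0,0.068,0,0,0,0,1]
    - [0,0.078,0,0,0,0,1]
    - [0,0.084,0,0,0,0,1]
    - [0,0.088,0,0,0,0,1]

```text
clock: 22.9
tcp_pos: [0.5075, -0.0068, 0.0888]
orientation: [-1.79, -2.573, 0.017]
contact_force: [-22.5, -7.0, 26.0]
grip_width: 0.0382
```

```bash
python3 -c "
from h import *
where(); goal((93,-5,34))"
```

```text
t 22.90 grasp in clamp [92.8  1.4 34.9] yaw 0.001 toolz [-0.013 -0.004 -1.   ] F clamp [ 1.3 23.5 26. ] w 0.0382 pz 0.0539
goal (93, -5, 34) -> [0.0005 0.0114 0.0016] [-0.0021 -0.      0.0001]
```

Emit:
step_arm:
  commands:
    - [0,0.002,-0.002,-0.002,0,0,1]
    - [0,0.002,-0.003,-0.002,0,0,1]
    - [0,0.001,-0.003,-0.002,0,0,0.0]
    - [0,0.0,-0.003,-0.002,0,0,-0.3]
    - [0,0.0,-0.003,-0.002,0,0,-1]
    - [0,0.0,-0.003,-0.002,0,0,-1]
    - [0,0.0,-0.1,-0.002,0,0,-1]
    - [0,0.0,-0.22,-0.002,0,0,-1]
    - [-0.1,-0.01,-0.25,-0.002,0,0,-1]
    - [-0.22,-0.03,-0.25,-0.002,0,0,-1]

```text
clock: 24.15
tcp_pos: [0.5353, -0.1145, 0.2167]
orientation: [1.787, 2.579, 0.004]
contact_force: [0.9, -0.1, -0.4]
grip_width: 0.0858
```

Emit:
step_arm:
  commands:
    - [-0.1,0,0,0,0,0,-1]
    - [-0.2,0,0,0,0,0,-1]
    - [-0.3,0,0,0,0,0,-1]
    - [-0.36,0,0,0,0,0,-1]
    - [-0.36,0,0,0,0,0,-1]
    - [-0.36,0,0,0,0,0,-1]
    - [-0.36,0,0,0,0,0,-1]
    - [-0.36,0,0,0,0,0,-1]
    - [-0.36,0,0,0,0,0,-1]
    - [-0.36,0,0,0,0,0,-1]

```text
clock: 25.4
tcp_pos: [0.5985, -0.2829, 0.2172]
orientation: [1.786, 2.579, 0.004]
contact_force: [-0.5, 0.1, 0.2]
grip_width: 0.0858
```

```bash
cat > chk2.py <<'E'
from fit import *
np.set_printoptions(precision=4,suppress=True)
f=grab_frame("top");save(f,"t9.png"); where()
p=fitclamp(f,np.load("clamp.npy"),verbose=False); print("clamp",p)
ys=np.arange(-30,60.1,.5); I=f["img"][:,:,1].astype(np.float32)
for X in (50,65,80,100,110,122,135,145,155,165,172):
    L=proj(f,pose(p,[(X,yy,46) for yy in ys])).astype(np.float32)
    v=cv2.remap(I,L[:,0][None],L[:,1][None],1)[0]; k=np.where(v>222)[0]
    print(X,ys[k[0]],ys[k[-1]],"mid",(ys[k[0]]+ys[k[-1]])/2 if len(k) else None)
L=proj(f,pose(p,[(X,0,46) for X in range(40,200,4)])).astype(np.float32); print(cv2.remap(f["img"][:,:,2],L[:,0][None],L[:,1][None],1)[0])
hp=[k for k in tip_of("wedge_head",f) if k["p"]>.3]; print([(np.round(k["point"],1),round(k["p"],2)) for k in hp], [(np.round(k["point"],1),round(k["p"],2)) for k in tip_of("wedge_tip",f)[:3]])
E
python3 chk2.py
```

```text
t 25.45 grasp in clamp [-198.    10.9  163.3] yaw 0.005 toolz [ 0.005 -0.001 -1.   ] F clamp [ 0.3  0.2 -0.1] w 0.0853 pz 0.0539
clamp [ 0.5404 -0.0936  1.9252]
50 -11.0 11.5 mid 0.25
65 -11.0 11.0 mid 0.0
80 -11.0 11.0 mid 0.0
100 -11.0 11.0 mid 0.0
110 -11.0 10.5 mid -0.25
122 -10.5 10.5 mid 0.0
135 -11.0 11.0 mid 0.0
145 -11.0 10.5 mid -0.25
155 -28.0 10.5 mid -8.75
165 -11.0 10.5 mid -0.25
172 -11.0 10.5 mid -0.25
[181 242 253 253 253 253 252 253 252 252 252 252 252 252 252 251 252 251
 251 248 249 250 244 246 250 251 250 250 250 250 250 250 250 250 239 143
  64  60  60  60]
[(array([403.2, 239.8]), 0.83), (array([439. , 300.7]), 0.46)] [(array([355.9, 256.6]), 0.73), (array([288. , 277.6]), 0.57)]
```

```bash
python3 - <<'E'
from h import *
p=np.load("clamp.npy"); f=grab_frame("top")
print(proj(f,pose(p,[(-173.5,0,30),(-64,0,4)])))
def loc(u,z):
    d=(atz(f,u,z)-[p[0],p[1],0])*1000; c,s=np.cos(p[2]),np.sin(p[2]); return np.round([c*d[0]+s*d[1],-s*d[0]+c*d[1]],1)
a,b=loc((404.1,239.6),.03),loc((357.4,257.6),.006); print(a,b,b-a,np.arctan2(*(b-a)[::-1]))
# mid-line from t4 crop
im=cv2.imread("pics/t4.png"); 
for X in range(-160,-65,10):
    ys=np.arange(-20,20.1,.5); z=25-(X+173.5+12)/6
    u=proj(f,pose(p,[(X,y,max(z,8)) for y in ys])); u=((u-[220,190]+.5)*4-.5).astype(np.float32)
    v=cv2.remap(im[:,:,0],u[:,0][None],u[:,1][None],1)[0].astype(int); k=np.where(v>140)[0]
    if len(k): print(X,ys[k[0]],ys[k[-1]],(ys[k[0]]+ys[k[-1]])/2)
goal((-173.5,0,90)); where()
E
```

```text
[[404.82417947 240.38674621]
 [355.54268427 257.74875932]]
[-172.6   -2.1] [-67.8   1.1] [104.8   3.2] 0.030524866917202773
-160 -12.0 8.5 -1.75
-150 -12.0 9.0 -1.5
-140 -11.5 9.0 -1.25
-130 -11.0 9.5 -0.75
-120 -10.5 9.5 -0.5
-110 -10.5 9.5 -0.5
-100 -10.5 10.0 -0.25
-90 -10.0 10.0 0.0
-80 -10.0 10.5 0.25
-70 -9.5 10.5 0.5
goal (-173.5, 0, 90) -> [0.049  0.0219 0.1463] [0.0007 0.0004 0.0007]
t 25.60 grasp in clamp [-198.    11.   163.2] yaw 0.004 toolz [ 0.005 -0.001 -1.   ] F clamp [ 0.8  1.  -0.3] w 0.0853 pz 0.0539
```

```bash
python3 -c "
from h import *
goal((-173,-1.8,90),.025); goal((-173,-1.8,23.5),.025)"
```

```text
goal (-173, -1.8, 90) -> [0.05   0.0256 0.1463] [ 0.0007  0.0004 -0.0033]
goal (-173, -1.8, 23.5) -> [0.0503 0.025  0.2793] [ 0.0007  0.0004 -0.0033]
```

Emit:
step_arm:
  commands:
    - [0.05,0.025,0.05,0.0007,0.0004,-0.0033,-1]
    - [0.05,0.025,0.15,0.0007,0.0004,-0.0033,-1]
    - [0.05,0.025,0.25,0.0007,0.0004,-0.0033,-1]
    - [0.05,0.025,0.279,0.0007,0.0004,-0.0033,-1]
    - [0.05,0.025,0.279,0.0007,0.0004,-0.0033,0]
    - [0.05,0.025,0.279,0.0007,0.0004,-0.0033,0.4]
    - [0.05,0.025,0.279,0.0007,0.0004,-0.0033,1]
    - [0.05,0.025,0.279,0.0007,0.0004,-0.0033,1]
    - [0.05,0.025,0.279,0.0007,0.0004,-0.0033,1]
    - [0.05,0.025,0.279,0.0007,0.0004,-0.0033,1]
  newtons: 60

```text
clock: 26.85
tcp_pos: [0.603, -0.2558, 0.0795]
orientation: [1.762, 2.598, 0.001]
contact_force: [-1.0, 0.3, 5.5]
grip_width: 0.0219
```

```bash
python3 -c "
from h import *
where(); goal((-173,0,75));goal((-110,0,73))"
```

```text
t 26.85 grasp in clamp [-174.1   -2.6   25.6] yaw 0.025 toolz [ 0.002 -0.001 -1.   ] F clamp [0.7 0.9 5.5] w 0.0219 pz 0.0539
goal (-173, 0, 75) -> [ 0.0018 -0.0047 -0.0987] [0.0003 0.0003 0.004 ]
goal (-110, 0, 73) -> [ 0.1278 -0.0016 -0.095 ] [0.0003 0.0003 0.004 ]
```

Emit:
step_arm:
  commands:
    - [0,0,-0.03,0.0003,0.0003,0,1]
    - [0.001,-0.005,-0.09,0.0003,0.0003,0.004,1]
    - [0.002,-0.005,-0.097,0.0003,0.0003,0.004,1]
    - [0.02,-0.004,-0.097,0.0003,0.0003,0.004,1]
    - [0.05,-0.0035,-0.097,0.0003,0.0003,0.004,1]
    - [0.08,-0.003,-0.097,0.0003,0.0003,0.004,1]
    - [0.11,-0.002,-0.097,0.0003,0.0003,0.004,1]
    - [0.124,-0.002,-0.097,0.0003,0.0003,0.004,1]
    - [0.124,-0.002,-0.097,0.0003,0.0003,0.004,1]
    - [0.124,-0.002,-0.097,0.0003,0.0003,0.004,1]

```text
clock: 28.1
tcp_pos: [0.5792, -0.1993, 0.128]
orientation: [1.796, 2.577, -0.001]
contact_force: [0.3, -1.1, -1.9]
grip_width: 0.0221
```

```bash
python3 -c "
from h import *
f=grab_frame('side'); save(f,'s10.png'); where(); goal((-78,0,72.5)); p=np.load('clamp.npy')
b=cv2.resize(f['img'][180:280,220:345],None,fx=6,fy=6,interpolation=cv2.INTER_CUBIC)[:,:,::-1]; cv2.imwrite('pics/s10c.png',b)"
```

```text
t 28.15 grasp in clamp [-112.7    0.3   74. ] yaw -0.001 toolz [ 0.    -0.001 -1.   ] F clamp [-0.1 -0.1 -2.1] w 0.0220 pz 0.0539
goal (-78, 0, 72.5) -> [0.0694 0.0006 0.003 ] [-0.      0.0001 -0.0002]
```

View pics/s10c.png

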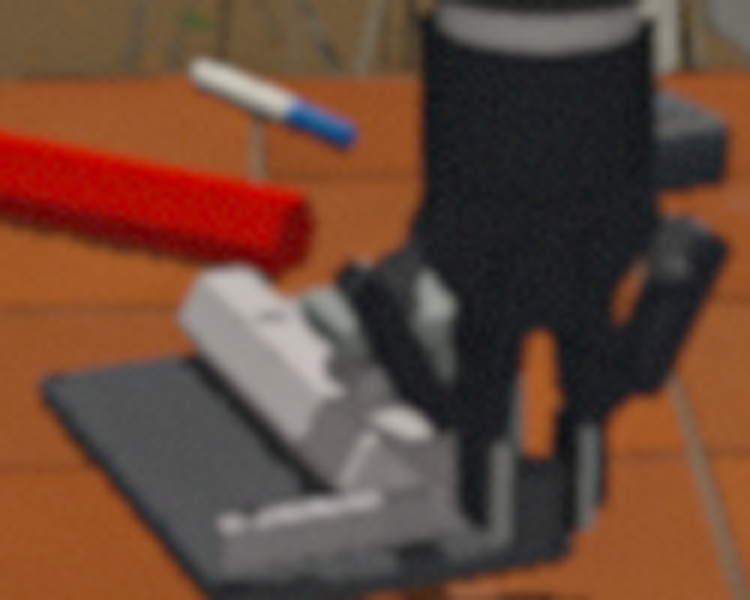

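Emit:
step_arm:
  commands:
    - [0.01,0.0006,0,0,0,0,1]
    - [0.02,0.0006,0,0,0,0,1]
    - [0.03,0.0006,0,0,0,0,1]
    - [0.036,0.0006,0.001,0,0,0,1]
    - [0.042,0.0006,0.002,0,0,0,1]
    - [0.05,0.0006,0.003,0,0,0,1]
    - [0.056,0.0006,0.003,0,0,0,1]
    - [0.062,0.0006,0.003,0,0,0,1]
    - [0.066,0.0006,0.003,0,0,0,1]
    - [0.066,0.0006,0.003,0,0,0,1]

```text
clock: 29.4
tcp_pos: [0.568, -0.1681, 0.1264]
orientation: [1.796, 2.577, -0.001]
contact_force: [-0.4, -0.1, -1.4]
grip_width: 0.0221
```

```bash
python3 -c "
from h import *
where(); goal((-72,0,71.6))"
```

```text
t 29.40 grasp in clamp [-79.6  -0.1  72.5] yaw -0.001 toolz [ 0.    -0.001 -1.   ] F clamp [ 0.   0.4 -1.4] w 0.0221 pz 0.0539
goal (-72, 0, 71.6) -> [ 0.0151 -0.0001  0.0019] [-0.      0.0001 -0.0002]
```

Emit:
step_arm:
  commands:
    - [0.006,0,0.002,0,0,0,1]
    - [0.012,0,0.002,0,0,0,1]
    - [0.016,-0.006,0.002,0,0,0.006,1]
    - [0.019,-0.012,0.002,0,0,0.012,1]
    - [0.022,-0.006,0.002,0,0,0.006,1]
    - [0.025,0,0.002,0,0,0,1]
    - [0.027,0.006,0.002,0,0,-0.006,1]
    - [0.029,0.012,0.002,0,0,-0.012,1]
    - [0.031,0.006,0.002,0,0,-0.006,1]
    - [0.033,0,0.002,0,0,0,1]

```text
clock: 30.65
tcp_pos: [0.5638, -0.1579, 0.1263]
orientation: [1.8, 2.565, -0.004]
contact_force: [6.1, -14.1, -4.1]
grip_width: 0.0223
```

```bash
python3 -c "
from h import *
where(); goal((-66,0,71.6))"
```

```text
t 30.65 grasp in clamp [-68.9   0.2  72.4] yaw -0.008 toolz [ 0.005 -0.006 -1.   ] F clamp [-15.3  -0.8  -4.1] w 0.0223 pz 0.0539
goal (-66, 0, 71.6) -> [0.0049 0.0005 0.0016] [ 0.0004  0.0012 -0.0012]
```

Emit:
step_arm:
  commands:
    - [0.008,-0.006,0.001,0,0.001,0.005,1]
    - [0.011,-0.014,0.001,0,0.001,0.013,1]
    - [0.014,-0.006,0.001,0,0.001,0.005,1]
    - [0.015,0.0,0.001,0,0.001,0,1]
    - [0.016,0.007,0.001,0,0.001,-0.007,1]
    - [0.016,0.014,0.001,0,0.001,-0.015,1]
    - [0.017,0.007,0.001,0,0.001,-0.007,1]
    - [0.018,0,0.001,0,0.001,0,1]
    - [0.018,-0.007,0.001,0,0.001,0.007,1]
    - [0.018,0,0.001,0,0.001,0,1]

```text
clock: 31.9
tcp_pos: [0.5612, -0.1552, 0.1261]
orientation: [1.808, 2.559, -0.004]
contact_force: [4.2, -14.4, -5.3]
grip_width: 0.0222
```

```bash
python3 -c "
from h import *
where(); goal((-65,0,71.6))"
```

```text
t 31.90 grasp in clamp [-65.5   1.7  72.2] yaw -0.014 toolz [ 0.005 -0.007 -1.   ] F clamp [-15.    1.   -5.3] w 0.0222 pz 0.0539
goal (-65, 0, 71.6) -> [0.0003 0.0036 0.0013] [ 0.0004  0.0013 -0.0022]
```

Emit:
step_arm:
  commands:
    - [0.008,-0.004,0.001,0,0.001,0.005,1]
    - [0.011,-0.012,0.001,0,0.001,0.012,1]
    - [0.014,-0.004,0.001,0,0.001,0.004,1]
    - [0.015,0.003,0.001,0,0.001,-0.002,1]
    - [0.016,0.01,0.001,0,0.001,-0.01,1]
    - [0.016,0.016,0.001,0,0.001,-0.017,1]
    - [0.017,0.01,0.001,0,0.001,-0.01,1]
    - [0.017,0.003,0.001,0,0.001,-0.002,1]
    - [0.01,0.003,0.001,0,0.001,-0.002,1]
    - [0.004,0.003,0.001,0,0.001,-0.002,1]

```text
clock: 33.15
tcp_pos: [0.5615, -0.1534, 0.1255]
orientation: [1.799, 2.573, 0.001]
contact_force: [-1.3, 1.7, -0.8]
grip_width: 0.0217
```

Emit:
step_arm:
  commands:
    - [0,0,0,0,0,0,1]
    - [0,0,0,0,0,0,0.3]
    - [0,0,0,0,0,0,0]
    - [0,0,0,0,0,0,-1]
    - [0,0,0,0,0,0,-1]
    - [0,0,-0.03,0,0,0,-1]
    - [0,0,-0.12,0,0,0,-1]
    - [0,0,-0.22,0,0,0,-1]
    - [-0.08,0,-0.25,0,0,0,-1]
    - [-0.16,0,-0.25,0,0,0,-1]

```text
clock: 34.4
tcp_pos: [0.5901, -0.2291, 0.2544]
orientation: [1.794, 2.57, 0.003]
contact_force: [0.2, -0.6, -0.1]
grip_width: 0.0856
```

Emit:
step_arm:
  commands:
    - [-0.1,0,0,0,0,0,-1]
    - [-0.2,0,0,0,0,0,-1]
    - [-0.3,0,0,0,0,0,-1]
    - [-0.4,0,0,0,0,0,-1]
    - [-0.5,0,0,0,0,0,-1]
    - [-0.5,0,0,0,0,0,-1]
    - [-0.5,0,0,0,0,0,-1]
    - [-0.5,0,0,0,0,0,-1]
    - [-0.5,0,0,0,0,0,-1]
    - [-0.5,0,0,0,0,0,-1]

```text
clock: 35.65
tcp_pos: [0.6763, -0.4632, 0.2561]
orientation: [1.793, 2.57, 0.003]
contact_force: [-0.6, 0.3, -0.4]
grip_width: 0.0855
```

```bash
python3 chk2.py; python3 - <<'E'
from h import *
p=np.load("clamp.npy"); im=cv2.imread("pics/t9.png"); f=grab_frame("top"); o=cv2.imread("pics/top0.png")
for q,nm in((o,"start"),(im,"now")):
  xs=np.arange(-90,-20.1,.5); out=[]
  for y in(-6,-3,0,3,6):
    u=proj(f,pose(p,[(x,y,76) for x in xs])).astype(np.float32); v=cv2.remap(q[:,:,2],u[:,0][None],u[:,1][None],1)[0]
    k=np.where(v<185)[0]; out.append((xs[k[0]],xs[k[-1]]))
  print(nm,out)
  ys=np.arange(-25,25.1,.5);u=proj(f,pose(p,[(-60,y,76) for y in ys])).astype(np.float32); v=cv2.remap(q[:,:,2],u[:,0][None],u[:,1][None],1)[0];k=np.where(v<185)[0];print(ys[k[0]],ys[k[-1]])
E
```

```text
t 35.70 grasp in clamp [-394.3    0.6  202.1] yaw -0.002 toolz [ 0.007 -0.003 -1.   ] F clamp [-0.3 -0.4  0.4] w 0.0851 pz 0.0539
clamp [ 0.5404 -0.0935  1.9254]
50 -11.0 11.5 mid 0.25
65 -11.0 11.5 mid 0.25
80 -11.0 11.5 mid 0.25
100 -11.0 11.5 mid 0.25
110 -11.0 11.0 mid 0.0
122 -11.0 11.0 mid 0.0
135 -11.5 11.0 mid -0.25
145 -11.5 11.0 mid -0.25
155 -28.5 11.0 mid -8.75
165 -11.5 11.0 mid -0.25
172 -11.5 10.5 mid -0.5
[176 226 251 253 253 253 253 253 253 253 253 253 253 253 253 253 253 253
 252 250 251 252 247 249 252 252 252 252 252 252 252 252 252 252 242 144
  65  62  63  62]
[(array([433.3, 298.3]), 0.63), (array([352.4, 253. ]), 0.61)] [(array([452.2, 252.7]), 0.56)]
start [(np.float64(-87.5), np.float64(-51.5)), (np.float64(-86.5), np.float64(-50.5)), (np.float64(-85.0), np.float64(-49.5)), (np.float64(-70.5), np.float64(-49.5)), (np.float64(-69.5), np.float64(-50.0))]
-10.0 13.0
now [(np.float64(-71.5), np.float64(-53.5)), (np.float64(-72.0), np.float64(-53.0)), (np.float64(-72.5), np.float64(-52.5)), (np.float64(-71.5), np.float64(-53.5)), (np.float64(-69.5), np.float64(-53.5))]
-10.5 11.5
```

```bash
python3 -c "
from h import *
print(r.hand_in()); where()"
```

```text
the job is handed in; nothing more can be done
None
the job is handed in; nothing more can be done
```

The job is done and handed in, at about 36 s of the 72 s allowed. No verdict was reported, so the results below are from my own checks.

**What I did**
- I rocked the wedge loose with swings of about 10 mm, using forces under 10 N where I read them, then drew it out and laid it flat on the bench.
- I rolled the bar two faces away from the post. The first push jammed, so I backed off and pushed along an arc with the bar, which worked both times.
- I gripped the bar on both sides and slid it back against the post and lug. That pressed with about 23 N, near the 25 N at which the clamp slides, but the clamp did not move.
- I pushed the wedge back in with small swings at about 15 N, let go and moved the hand clear.

**Last checks (top camera)**
- **Bar:** its axis is at clamp y within about 0.5 mm and parallel within about 0.01 rad, with its middle at about x = 88 mm. The well shows on top at about x = 122 mm.
- **Wedge:** its head is at about clamp x = -63 mm, past the -69 mm where it becomes tight. I worked out tightness from this position, because the pad's height is not measured.
- **Clamp:** it moved less than 1 mm.
- **Bottles:** I did not measure them again at the end, but the arm never came near them.

**What disagreed:** the side camera is off from the top camera by about 2 pixels, roughly 4 mm, so I relied on the top camera.

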